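# Chock a row of metal cylinders in the locking tray

## Task

Lay the brass cylinder from the bench into the tray, between the two cylinders already there and the green fence, lying the same way as they do. Then squeeze the fence's red lock tab, keep it squeezed while you slide the fence up against the cylinders so that all three are chocked side by side against the blue end stop with no play, and let go so that the lock holds. Never force the fence along while its lock is not squeezed, and leave the marker, the multimeter and the battery where they are.

Things in the scene. Friction and masses are not known exactly. Their poses are not given: they have to be found in the camera images.
- tray: Fixed grey tray, base 140 (own x) x 272 (own y) mm. Origin: centre of its underside, on the bench; z up. The floor for the cylinders is 8 mm above the bench, 104 mm wide (x -52 to +52) and runs from y = -115 mm (end stop) to y = +122 mm. Walls 10 to 14 mm thick, tops 30 mm above the bench. The -x wall, towards the robot, is an aluminium rail with serrations.
- end_stop (a point): Middle of the inner face of the blue end stop at the tray's -y end (own y = -115 mm), 23 mm above the bench; the stop's top is 42 mm above the bench.
- fence (a joint): Slide of the green fence, m: 0 = fully open (its face 210 mm from the end stop's face), growing towards the end stop (the tray's -y), range 0 to 0.145. Free gap = 0.210 minus this, so it reads about 0.120 when three cylinders touch side by side. Slides with 1 to 2 N (up to 10 N as it pushes cylinders along) while the tab is squeezed over 5 mm; else a brake on the rail holds it against about 30 N.
- lock_tab (a joint): Travel of the red lock tab, in m: about 0 = released (brake locked), 0.008 = squeezed fully home against its stop. It moves in the tray's +x, towards the black grip block; squeezing it home takes up to 13 N, and its spring returns it when it is let go.
- fence_grip (a point): Where to pinch from above, fingers closing along the tray's x: midway between the outer faces of red tab (at -x, robot side) and black grip block (at +x), 66 mm above the bench; rides on the fence. The two measure 44 mm over both, 36 mm when squeezed; 26 and 28 mm wide along the slide; tops 82 mm, undersides 40 (tab) and 51 mm (block) above the bench.
- fence_face (a point): Middle of the fence face that touches the cylinders, 23 mm above the bench. The fence bar is 16 mm thick, its top 36 mm above the bench.
- brass_cylinder: Yellow brass cylinder, 30 mm diameter, 90 mm long, black end plugs, about 0.3 kg, lying on the bench. Origin: its middle, on its axis (15 mm above what it lies on); own x runs along its axis; the other axes turn as it rolls.
- steel_cylinder: Grey steel cylinder of the same size, lying in the tray next to the end stop, axis along the tray's x; origin and axes as for the brass one. It can roll.
- copper_cylinder: Reddish copper cylinder of the same size, lying in the tray beside the steel one, up to 70 mm from the end stop at its far side; origin and axes as for the brass one. It can roll.
- marker: White felt marker with blue cap, 135 x 16 mm, lying on the bench; bystander. Origin: centre of its underside.
- multimeter: Black analogue multimeter 148 x 98 x 51 mm; bystander. Origin: centre of its underside.
- battery_flat: Blue and yellow flat battery, 22 x 74 x 62 mm, standing on the bench; bystander. Origin: centre of its underside.
Things that resemble listed ones, but are neither listed nor needed, are in the scene too. Leave any turquoise look-alike of the brass_cylinder alone. There is more than one size of the steel_cylinder; the job needs the larger.

How it is judged (in metres and radians):
On the way, in this order (a step that is already met when the one before it is completed fails the run):
1. the brass cylinder lies in the tray between the other cylinders and the fence (z of brass_cylinder in the frame of tray below 0.027 m and y of brass_cylinder in the frame of tray between -0.06 and 0.09 m and x of brass_cylinder in the frame of tray between -0.03 and 0.03 m), for 0.2 s.
2. the fence is under way towards the row with its lock tab squeezed (value of joint fence above 0.06 m and value of joint lock_tab above 0.003 m), for 0.05 s.
At the end, for the whole second after the job is handed in: All three cylinders lie on the tray floor, at rest, side by side across the tray (within 0.12 rad), between the end stop and the fence; the fence stands within 6 mm of touching the closed row (slide above 0.114) and its lock tab is released and locked (below 0.0015) (value of joint fence above 0.114 m and value of joint lock_tab below 0.0015 m and z of each of brass_cylinder, copper_cylinder, steel_cylinder in the frame of tray below 0.026 m and y of each of brass_cylinder, copper_cylinder in the frame of fence_face below -0.01 m and y of steel_cylinder in the frame of tray above -0.105 m and angle between the x axis of each of brass_cylinder, copper_cylinder, steel_cylinder and the x axis of tray, either way round below 0.12 rad and linear speed of each of brass_cylinder, copper_cylinder, steel_cylinder below 0.02 m/s).
It fails at once if the fence is forced along with its lock not squeezed (faster than 30 mm/s, tab below 1 mm) (value of joint lock_tab below 0.001 m and (velocity of joint fence above 0.03 m/s or velocity of joint fence below -0.03 m/s)).
It fails at once if the marker, multimeter or battery is moved more than 30 mm (distance of any of marker, multimeter, battery_flat from where it was at the start of the episode above 0.03 m).
It also fails if it takes over 48 s, if anything falls off the work surface, if the arm or the gripper's body presses on something with over 40 N, if the wrist force passes 120 N, or if a joint passes its speed limit or range.

## Robot

A 6-joint arm with a two-finger parallel gripper is mounted at the origin on the work surface; the furniture and walls round the work are solid. World frame = base frame: x ahead of the robot, y to its left, z up, the work surface at z = 0. Lengths are in mm, angles in rad, forces in N, time in s.
With the tool pointing down it reaches from about 350 to 775 mm from the base axis. Payload 7.3 kg.
Tool frame: the origin (TCP) lies between the finger pads; the fingertips stand 14 mm ahead of it and the grasp point (between the pads) lies 5 mm behind it; z points along the fingers, y is the line along which they close (so a half turn about z gives the same grasp; the last joint's range is limited). The gripper opens to 92 mm and grips with 3 to 60 N. Pads are 19 mm wide; open, the fingers measure 130 mm over their backs; the gripper's body (75 mm by 190 mm) begins 47 mm behind the grasp point.
Start: joints at [1.09, 0.342, 1.524, -0, 1.275, -0.146], TCP at [172.49, 495.874, 240.741] pointing down, gripper open.
Joint ranges: [-2.53, 2.53], [-0.77, 2.02], [0.04, 2.7], [-1, 4.14], [0.28, 2.66], [-3.11, 3.11]. Speed limits (rad/s): [2.57, 2.57, 3.14, 3.14, 3.14, 3.14].

## Interface

Orientations are given as [roll, pitch, yaw] about the fixed x, y, z axes, in that order (R = Rz(yaw) Ry(pitch) Rx(roll)).
In Python, from plant import get_obs, cams, close_job gives the robot as it stands. The module is installed in compiled form; this text tells all that it offers.
- The arm moves only by the shell command python3 -m creep 'ROWS'. ROWS is JSON, a list of rows, each an object of numbers: "hand": the opening, from 0 (shut) to 1 (fully open); "tx", "ty", "tz": the shift along the tool's x, y, z in m; "spin": the turn about the tool's z in degrees. In form: [{"hand": .., "tx": .., "ty": .., "tz": .., "spin": ..}, ...]. A call has 1 to 5 rows; each row shifts and turns the commanded pose from where the row before left it, along the tool's axes as they then stand; what a row does not reach is not made up. A row lasts 1/8 s, in which the tool goes at most 62.5 mm and 10.7 degrees, less where a joint would pass 70% of its speed; a pose out of reach is approached as far as the arm can. A call is refused whole if a number of a shift passes 0.0625 or a number of a turn 10.7, either way. A call with a gripper value outside its range is refused whole. The fingers move at their own pace and stop on an object; the grip force is fixed at half the most. Time passes only in rows, so rows that do not move let the fingers close. It gives the time, the measured TCP pose, the force, the opening and the grip force at its end, in the units of the state.
- get_obs(): the state, without advancing time (a new reading comes with each control period).
- cams.capture(name): name is "scene" or "top" or "wrist"; returns a dict with "color" (420x560x3 uint8, red, green, blue), "K" (3x3 intrinsics, pixels), "R" (3x3) and "t" (3): a world point X has camera coordinates R X + t. Camera axes: x right, y down, z forward; pixel columns grow to the right and rows downward; lengths in mm; the calibration is good to about 2 mm. A picture is of the moment at which its call begins. There is no depth.
- close_job(): hands the job in; it is judged then, once.
The state is a dict: "time": time; "joint_positions": joint angles; "dq": joint speeds; "tau": joint torques, N m; "tool_pos": TCP position; "tcp_rot": TCP orientation; "contact_force": force on the tool from outside, world axes, zero at the start; "moment": the same for the moment, N m; "grip_width": finger opening in mm; "finger_force": force on a finger pad.
Only numpy, scipy, OpenCV 4.12 (cv2) and the standard library are available. Lean on these libraries where they do the work, as an engineer would, in place of code of your own. Each camera call takes 0.05 s, during which the arm holds its last target. There are 200 camera calls.

## Working session

There is one attempt and no reset: what is moved stays moved. The work goes in short steps, Python scripts to look and compute and a shell command to move; the robot and the scene stay as the last step left them, time stands still between calls to the robot, and variables do not carry over. Pictures are saved under pics/ and viewed, at most 11 in all, crops included, and the job is handed in when it is done.

```bash
mkdir -p pics; cat > h.py <<'E'
import numpy as np, cv2, pickle
from plant import get_obs, cams, close_job
def snap(n,f):
    c=cams.capture(n); cv2.imwrite(f'pics/{f}.png',c['color'][:,:,::-1]); pickle.dump(c,open(f'pics/{f}.pkl','wb')); return c
def w(c,u,v,z):
    "pixel -> world point at height z (mm)"
    K,R,t=map(np.array,(c['K'],c['R'],c['t'])); d=R.T@np.linalg.solve(K,[u,v,1.]); o=-R.T@t
    return o+d*(z-o[2])/d[2]
def px(c,X):
    p=np.array(c['K'])@(np.array(c['R'])@np.array(X,float)+np.array(c['t'])); return p[:2]/p[2]
def load(f): return pickle.load(open(f'pics/{f}.pkl','rb'))
E
python3 - <<'E'
from h import *
for n in('top','scene'):
    c=snap(n,n+'0'); print(n,-np.array(c['R']).T@c['t'])
print(get_obs())
E
```

```text
top [ 233.31762406 -103.74405622 1533.10817436]
scene [ 101.89148362 -752.78088349  946.90531383]
{'time': 0.1, 'joint_positions': array([ 1.08997438e+00,  3.42646296e-01,  1.52493248e+00,  2.20281757e-06,
        1.27538453e+00, -1.46036005e-01]), 'dq': array([-0.00081112, -0.00340324, -0.00192488,  0.00126995,  0.00045889,
        0.00178029]), 'tau': array([ 2.59015542e-03, -4.32007527e+01, -2.44696587e+01,  7.20980228e-02,
        5.26655058e-02, -8.76867671e-05]), 'tool_pos': array([172.33276439, 495.54478254, 240.11410938]), 'tcp_rot': array([-3.14023690e+00, -2.01538256e-04,  2.80680593e+00]), 'contact_force': array([-0.241081  ,  0.72527758, -0.47758916]), 'moment': array([ 0.01051083, -0.02646052, -0.00483451]), 'finger_force': 0.0, 'grip_width': 91.51741138098666}
```

View pics/top0.png

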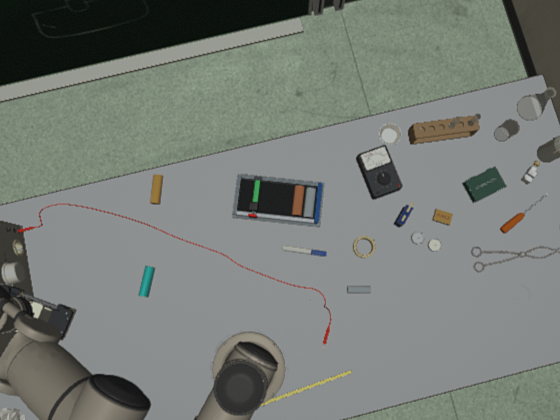

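View pics/scene0.png

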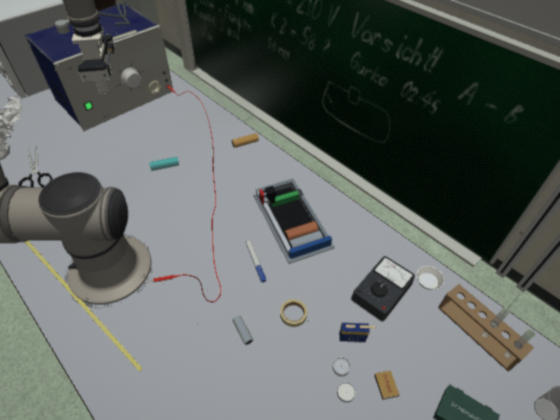

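Candidates: in top0, brass at (156,189), the turquoise look-alike at (146,281), the copper cylinder in the tray at (298,200), the larger steel in the tray at (309,202), and the small steel decoy at (359,290). In scene0, brass is at (245,140) and turquoise at (164,162). I choose the yellow-orange one at top (156,189), and check it in a crop.

```bash
python3 - <<'E'
from h import *
t=load('top0');s=load('scene0')
a=cv2.resize(t['color'][165:235,140:340],None,fx=4,fy=4,interpolation=cv2.INTER_CUBIC)
b=cv2.resize(s['color'][125:265,220:420],None,fx=2.2,fy=2.2,interpolation=cv2.INTER_CUBIC)[:300]
im=np.zeros((590,800,3),np.uint8); im[:280]=a; im[285:285+b.shape[0],:b.shape[1]]=b
cv2.imwrite('pics/crop0.png',im[:,:,::-1])
for n,c,z in(('top',t,25),('scene',s,25)):
    h=cv2.cvtColor(c['color'],cv2.COLOR_RGB2HSV)
    for nm,lo,hi in(('brass/orange',(12,120,90),(24,255,255)),('copper',(4,90,60),(12,255,255)),('green',(45,100,60),(75,255,255)),('blue',(105,120,60),(120,255,255)),('red',(0,180,100),(3,255,255))):
        m=cv2.inRange(h,lo,hi); k,l,st,ce=cv2.connectedComponentsWithStats(m)
        for i in range(1,k):
            if st[i,4]>25:
                r=cv2.minAreaRect(np.argwhere(l==i)[:,::-1].astype(np.float32)); B=cv2.boxPoints(r)
                print(n,nm,ce[i].round(1),st[i,4],'w',w(c,*ce[i],z).round()[:2],[w(c,*p,z)[:2].round().tolist() for p in B])
E
```

```text
top brass/orange [156.  188.8] 247 w [531. 296.] [[488.0, 312.0], [576.0, 307.0], [574.0, 281.0], [486.0, 286.0]]
top brass/orange [442.4 216.6] 171 w [ 459. -581.] [[451.0, -552.0], [482.0, -563.0], [467.0, -610.0], [436.0, -599.0]]
top brass/orange [511.6 222.4] 128 w [ 444. -792.] [[428.0, -757.0], [476.0, -821.0], [463.0, -831.0], [415.0, -767.0]]
top copper [297.7 199.9] 298 w [ 503. -138.] [[459.0, -119.0], [552.0, -128.0], [549.0, -158.0], [456.0, -149.0]]
top copper [511.  222.7] 115 w [ 444. -790.] [[427.0, -753.0], [483.0, -818.0], [465.0, -833.0], [409.0, -768.0]]
top green [255.8 190.7] 131 w [530. -10.] [[497.0, 3.0], [565.0, -4.0], [563.0, -22.0], [495.0, -15.0]]
top blue [317.6 202.3] 182 w [ 497. -199.] [[437.0, -186.0], [558.0, -198.0], [557.0, -212.0], [435.0, -200.0]]
top blue [403.6 215.4] 59 w [ 461. -462.] [[443.0, -443.0], [494.0, -471.0], [485.0, -488.0], [434.0, -459.0]]
top blue [318.6 252.5] 50 w [ 343. -203.] [[340.0, -182.0], [351.0, -184.0], [346.0, -224.0], [335.0, -222.0]]
top red [ 24.2 229.2] 33 w [400. 688.] [[398.0, 708.0], [414.0, 665.0], [406.0, 
[... 788 characters left out ...]
.0], [381.0, 1435.0]]
scene blue [135.1  23.5] 298 w [ 429. 1288.] [[358.0, 1406.0], [530.0, 1390.0], [492.0, 1219.0], [330.0, 1238.0]]
scene blue [107.6  19.8] 48 w [ 324. 1383.] [[285.0, 1364.0], [304.0, 1433.0], [360.0, 1386.0], [340.0, 1318.0]]
scene blue [55.1 42.7] 860 w [  68. 1270.] [[-26.0, 1396.0], [162.0, 1449.0], [150.0, 1144.0], [-22.0, 1108.0]]
scene blue [308.1 245.9] 257 w [ 495. -196.] [[443.0, -179.0], [566.0, -191.0], [557.0, -219.0], [436.0, -207.0]]
scene blue [260.8 273.6] 56 w [ 343. -215.] [[341.0, -193.0], [351.0, -193.0], [345.0, -236.0], [335.0, -236.0]]
scene blue [353.9 328.3] 87 w [ 469. -450.] [[442.0, -441.0], [452.0, -427.0], [505.0, -458.0], [494.0, -472.0]]
```

View pics/crop0.png

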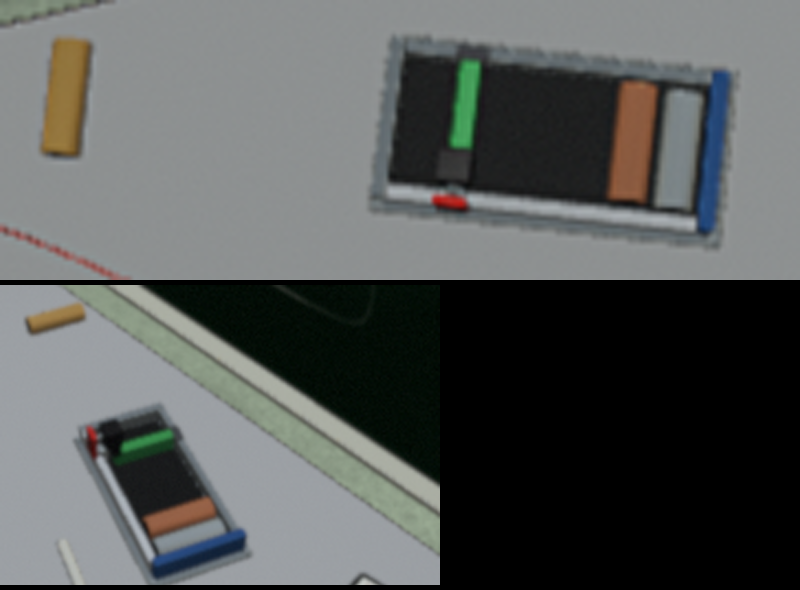

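The crop confirms it: brass lies at crop (66,97), with the copper (633,140) and larger steel (680,148) cylinders, green fence (465,105), red tab (450,202) and blue stop (712,150) in the tray. I move above the brass.

```bash
python3 -m creep '[{"spin":-7.9},{"spin":-7.9},{"tx":-0.055,"ty":-0.027},{"tx":-0.055,"ty":-0.027},{"tx":-0.055,"ty":-0.027}]'; python3 -m creep '[{"tx":-0.055,"ty":-0.027},{"tx":-0.055,"ty":-0.027},{"tx":-0.055,"ty":-0.027},{"tx":-0.04,"ty":-0.021},{"tx":0}]'; python3 - <<'E'
from h import *
c=snap('wrist','w1'); print(-np.array(c['R']).T@c['t'],get_obs()['tool_pos'],get_obs()['tcp_rot'])
E
```

```text
[ 93.44859784 523.08446209 384.36281967] [172.34819877 495.58920348 240.19121826] [-3.14040683e+00 -2.07670655e-04  2.80676105e+00]invalid input at $[0]: expected keys hand, tx, ty, tz, spin
invalid input at $[0]: expected keys hand, tx, ty, tz, spin
```

View pics/w1.png

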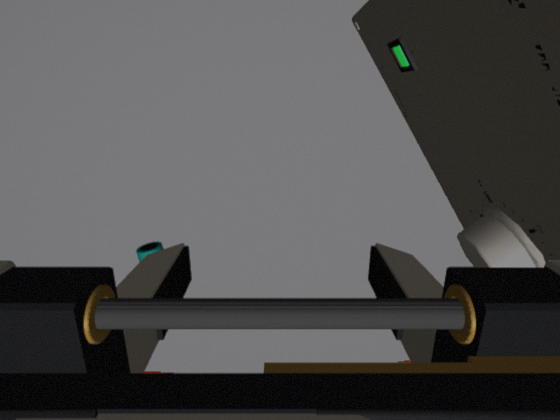

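The rows need all five keys, so the arm did not move. The picture only shows the fingers and the signal box.

```bash
python3 -m creep '[{"hand":1,"tx":0,"ty":0,"tz":0,"spin":-7.9},{"hand":1,"tx":0,"ty":0,"tz":0,"spin":-7.9},{"hand":1,"tx":-0.055,"ty":-0.027,"tz":0,"spin":0},{"hand":1,"tx":-0.055,"ty":-0.027,"tz":0,"spin":0},{"hand":1,"tx":-0.055,"ty":-0.027,"tz":0,"spin":0}]'; python3 -m creep '[{"hand":1,"tx":-0.055,"ty":-0.027,"tz":0,"spin":0},{"hand":1,"tx":-0.055,"ty":-0.027,"tz":0,"spin":0},{"hand":1,"tx":-0.055,"ty":-0.027,"tz":0,"spin":0},{"hand":1,"tx":-0.04,"ty":-0.021,"tz":0,"spin":0},{"hand":1,"tx":0,"ty":0,"tz":0,"spin":0}]'; python3 - <<'E'
from h import *
c=snap('wrist','w2'); print(-np.array(c['R']).T@c['t'],get_obs()['tool_pos'],get_obs()['tcp_rot'])
h=cv2.cvtColor(c['color'],cv2.COLOR_RGB2HSV); m=cv2.inRange(h,(12,120,60),(26,255,255)); k,l,st,ce=cv2.connectedComponentsWithStats(m)
for i in range(1,k):
    if st[i,4]>300:
        r=cv2.minAreaRect(np.argwhere(l==i)[:,::-1].astype(np.float32)); print(ce[i],st[i],[(p.round().tolist(),w(c,*p,20)[:2].round().tolist()) for p in cv2.boxPoints(r)])
E
```

```text
time: 0.78
tool_pos: [333.7, 404.3, 240.6]
tcp_rot: [-3.142, -0.0, 3.083]
contact_force: [0.7, 0.6, -0.6]
grip_width: 91.9
finger_force: 0.0
time: 1.4
tool_pos: [533.3, 289.0, 239.6]
tcp_rot: [-3.141, -0.001, 3.078]
contact_force: [-0.3, 0.2, 0.5]
grip_width: 91.5
finger_force: 0.0
[449.92155127 294.30318211 383.90101525] [531.62359321 290.34674348 239.81438409] [-3.14124136e+00 -1.53733668e-03  3.07999281e+00]
[287.21469194 170.12890995] [ 274  129   27   84 2110] [([274.0, 129.0], [487.0, 286.0]), ([300.0, 129.0], [489.0, 313.0]), ([300.0, 212.0], [580.0, 309.0]), ([274.0, 212.0], [579.0, 280.0])]
[ 88.32692308 320.30448718] [ 83 292  17  52 312] [([80.0, 293.0], [668.0, 37.0]), ([95.0, 292.0], [668.0, 56.0]), ([99.0, 343.0], [742.0, 44.0]), ([84.0, 344.0], [743.0, 25.0])]
```

View pics/w2.png

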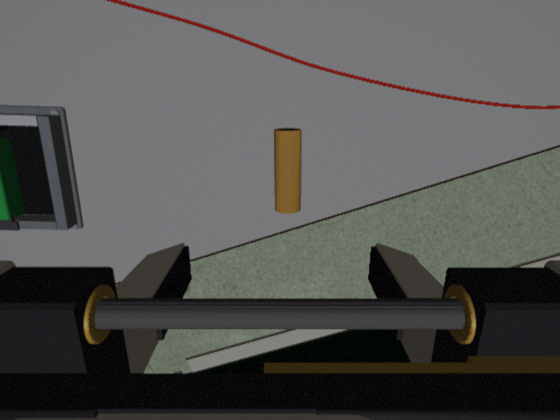

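The picture shows the brass straight below at (287,170), clear of everything else; it sits about 7 mm towards +y of the TCP. I go down and grip.

```bash
python3 -m creep '[{"hand":0.7,"tx":0,"ty":0.007,"tz":0.05,"spin":0},{"hand":0.7,"tx":0,"ty":0,"tz":0.06,"spin":0},{"hand":0.7,"tx":0,"ty":0,"tz":0.06,"spin":0},{"hand":0.7,"tx":0,"ty":0,"tz":0.03,"spin":0},{"hand":0.7,"tx":0,"ty":0,"tz":0.02,"spin":0}]'; python3 -m creep '[{"hand":0.7,"tx":0,"ty":0,"tz":0,"spin":0},{"hand":0,"tx":0,"ty":0,"tz":0,"spin":0},{"hand":0,"tx":0,"ty":0,"tz":0,"spin":0},{"hand":0,"tx":0,"ty":0,"tz":0,"spin":0},{"hand":0,"tx":0,"ty":0,"tz":0,"spin":0}]'
```

```text
time: 2.08
tool_pos: [529.1, 299.2, 18.9]
tcp_rot: [-3.141, -0.003, 3.084]
contact_force: [0.5, 0.1, 0.3]
grip_width: 64.3
finger_force: 0.0
time: 2.7
tool_pos: [531.7, 298.3, 21.2]
tcp_rot: [3.141, 0.001, 3.083]
contact_force: [0.2, -0.0, 1.5]
grip_width: 29.4
finger_force: 30.2
```

Gripped at 29.4 mm with 30 N. I lift it and carry it over the tray.

```bash
python3 -m creep '[{"hand":0,"tx":0,"ty":0,"tz":-0.02,"spin":0},{"hand":0,"tx":0,"ty":0,"tz":-0.05,"spin":0},{"hand":0,"tx":0,"ty":0,"tz":-0.06,"spin":2.3},{"hand":0,"tx":0,"ty":-0.03,"tz":-0.05,"spin":0},{"hand":0,"tx":-0.002,"ty":-0.05,"tz":0,"spin":0}]'; python3 -m creep '[{"hand":0,"tx":-0.004,"ty":-0.06,"tz":0,"spin":0},{"hand":0,"tx":-0.004,"ty":-0.06,"tz":0,"spin":0},{"hand":0,"tx":-0.004,"ty":-0.06,"tz":0,"spin":0},{"hand":0,"tx":0,"ty":-0.06,"tz":0,"spin":0},{"hand":0,"tx":0,"ty":-0.05,"tz":0,"spin":0}]';python3 -m creep '[{"hand":0,"tx":0,"ty":0,"tz":0,"spin":0},{"hand":0,"tx":0,"ty":0,"tz":0,"spin":0}]'; python3 - <<'E'
from h import *
c=snap('wrist','w3'); print(get_obs()['tool_pos'],get_obs()['tcp_rot'])
E
```

```text
time: 3.32
tool_pos: [527.3, 219.3, 205.0]
tcp_rot: [3.138, 0.008, 3.045]
contact_force: [0.5, -1.1, -3.6]
grip_width: 28.9
finger_force: 30.0
time: 3.95
tool_pos: [507.9, -73.3, 200.4]
tcp_rot: [3.141, -0.001, 3.041]
contact_force: [0.8, -0.4, -2.3]
grip_width: 29.0
finger_force: 30.0
time: 4.2
tool_pos: [508.4, -70.9, 200.4]
tcp_rot: [3.141, -0.001, 3.042]
contact_force: [-0.1, 0.6, -3.3]
grip_width: 29.1
finger_force: 30.0
[508.56632069 -70.31129165 200.43994085] [ 3.14088473e+00 -7.47254200e-04  3.04291843e+00]
```

View pics/w3.png

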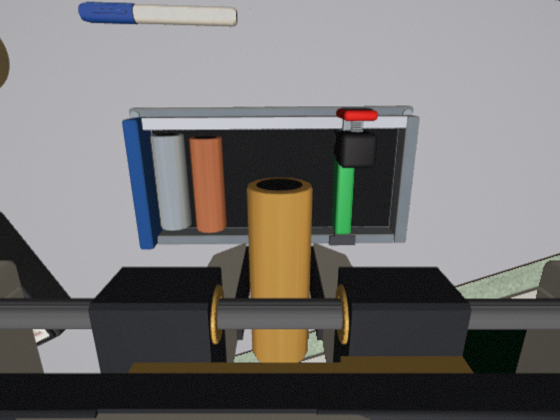

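The picture shows the tray: steel (172,180), copper (208,185), brass held at (280,270), fence bar (343,195), block (355,148), red tab (358,115), blue stop (143,185). All of it is clear of the marker (160,14).

```bash
python3 - <<'E'
from h import *
c=load('w3'); print('cam',-np.array(c['R']).T@c['t'], 'axis',np.array(c['R'])[2])
for n,u,v,z in [('red cen',358,115,82),('red left',338,115,82),('red right',378,115,82),('red top',358,110,82),('red bot',358,120,82),('blk TL',341,132,82),('blk TR',374,132,82),('blk BL',337,165,82),('blk BR',375,165,82),
 ('stop in near',143,120,42),('stop in far',156,248,42),('stop out near',126,121,42),('stop out far',140,248,42),('fence faceN',336,165,36),('fence faceF',333,234,36),('copper NL',191,138,23),('copper NR',222,138,23),('copper FL',195,231,23),('copper FR',226,231,23),('steel NL',153,133,23),('steel NR',184,133,23),('steel FR',191,229,23),('wallN inner L',145,130,30),('wallN innerR',406,128,30),('wallF innerL',155,229,8),('wallF innerR',391,227,8),('wallR outN',418,117,30),('wallR outF',410,242,30)]:
    print(n,w(c,u,v,z)[:2].round(1))
t=load('top0')
for n,u,v,z in [('top stop c',317.6,202.3,42),('redc',140+450/4,165+202/4,82)]: print(n,w(t,u,v,z)[:2].round(1))
E
```

```text
cam [425.33805846 -62.80375049 344.67042307] axis [ 0.3048918  -0.02919629 -0.95193937]
red cen [447.7  -5.9]
red left [446.3 -20.7]
red right [449.2   8.9]
red top [444.1  -5.8]
red bot [451.4  -6. ]
blk TL [459.  -19.1]
blk TR [461.4   5.7]
blk BL [484.  -23.3]
blk BR [486.9   6.1]
stop in near [ 437.1 -181.5]
stop in far [ 557.1 -195.5]
stop out near [ 436.4 -196.2]
stop out far [ 555.6 -210.9]
fence faceN [494.1 -17.3]
fence faceF [562.1 -23.5]
copper NL [ 458.2 -148.1]
copper NR [ 461.1 -119.5]
copper FL [ 550.7 -160.6]
copper FR [ 553.8 -129.4]
steel NL [ 450.2 -182.3]
steel NR [ 453.1 -153.8]
steel FR [ 548.2 -164.3]
wallN inner L [ 446.4 -186.3]
wallN innerR [467.9  48. ]
wallF innerL [ 550.1 -206.9]
wallF innerR [572.6  41.5]
wallR outN [459.2  58.6]
wallR outF [581.1  53.6]
top stop c [ 494.  -198.3]
redc [444.6  -5.2]
```

The fence stands about 55 mm up the tray's y, already about 40 mm along its slide. If I lowered the brass fully, the gripper body would come within about a millimetre of the grip block (top 82 mm), so I release it about 4 mm above the floor.

```bash
python3 -m creep '[{"hand":0,"tx":-0.002,"ty":-0.002,"tz":0.05,"spin":0},{"hand":0,"tx":0,"ty":0,"tz":0.06,"spin":0},{"hand":0,"tx":0,"ty":0,"tz":0.04,"spin":0},{"hand":0,"tx":0,"ty":0,"tz":0.012,"spin":0},{"hand":0,"tx":0,"ty":0,"tz":0.004,"spin":0}]'; python3 -m creep '[{"hand":0,"tx":0,"ty":0,"tz":0,"spin":0},{"hand":0,"tx":0,"ty":0,"tz":0,"spin":0}]'; python3 - <<'E'
from h import *
snap('scene','s4')
c=load('s4');cv2.imwrite('pics/s4c.png',cv2.resize(c['color'][150:270,230:350],None,fx=5,fy=5,interpolation=cv2.INTER_CUBIC)[:,:,::-1])
E
```

```text
time: 4.88
tool_pos: [511.2, -72.7, 35.0]
tcp_rot: [3.142, 0.001, 3.044]
contact_force: [1.3, -0.8, -3.5]
grip_width: 29.3
finger_force: 30.0
time: 5.12
tool_pos: [511.5, -73.5, 36.1]
tcp_rot: [-3.141, 0.003, 3.043]
contact_force: [0.1, 0.3, -3.3]
grip_width: 29.3
finger_force: 30.0
```

View pics/s4c.png

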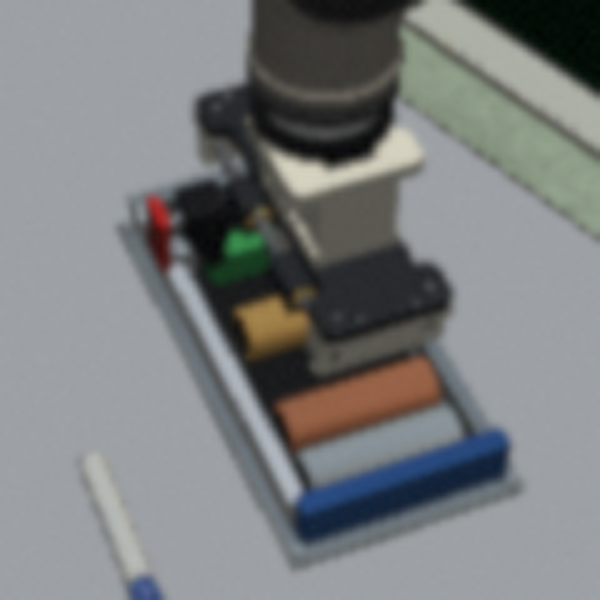

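The brass (270,325) is in the tray between copper (360,400) and the fence (240,250), and the gripper body clears the black block (205,215). It is about 7 mm above the floor, so I go down a little more, checking force.

```bash
python3 -m creep '[{"hand":0,"tx":0,"ty":0,"tz":0.003,"spin":0},{"hand":0,"tx":0,"ty":0,"tz":0.001,"spin":0},{"hand":0,"tx":0,"ty":0,"tz":0,"spin":0}]';  python3 -m creep '[{"hand":0,"tx":0,"ty":0,"tz":0.001,"spin":0},{"hand":0,"tx":0,"ty":0,"tz":0,"spin":0}]'
```

```text
time: 5.55
tool_pos: [510.5, -73.4, 30.6]
tcp_rot: [3.141, -0.0, 3.042]
contact_force: [-0.4, -1.3, -2.8]
grip_width: 29.1
finger_force: 30.0
time: 5.8
tool_pos: [510.5, -73.4, 29.6]
tcp_rot: [3.141, -0.0, 3.042]
contact_force: [0.3, 0.7, -2.9]
grip_width: 29.3
finger_force: 30.0
```

It is about 1 mm above the floor with no contact. I release by opening partway.

```bash
python3 -m creep '[{"hand":0.42,"tx":0,"ty":0,"tz":0,"spin":0},{"hand":0.42,"tx":0,"ty":0,"tz":0,"spin":0},{"hand":0.42,"tx":0,"ty":0,"tz":0,"spin":0},{"hand":0.42,"tx":0,"ty":0,"tz":-0.01,"spin":0},{"hand":0.42,"tx":0,"ty":0,"tz":-0.03,"spin":0}]';  python3 -m creep '[{"hand":0.42,"tx":0,"ty":0,"tz":-0.05,"spin":0},{"hand":0.42,"tx":0,"ty":0,"tz":-0.06,"spin":0},{"hand":0.8,"tx":0,"ty":0,"tz":-0.03,"spin":0},{"hand":0.8,"tx":0,"ty":0,"tz":0,"spin":0},{"hand":0.8,"tx":0,"ty":0,"tz":0,"spin":0}]'; python3 - <<'E'
from h import *
c=snap('wrist','w5'); print(get_obs()['tool_pos'],get_obs()['tcp_rot'])
E
```

```text
time: 6.42
tool_pos: [509.7, -73.2, 69.6]
tcp_rot: [3.141, -0.003, 3.042]
contact_force: [-0.3, -0.4, 0.6]
grip_width: 38.5
finger_force: 0.0
time: 7.05
tool_pos: [509.9, -73.2, 209.2]
tcp_rot: [3.141, -0.001, 3.042]
contact_force: [0.0, 0.8, -0.2]
grip_width: 64.0
finger_force: 0.0
[509.79250289 -73.19409292 208.64016002] [ 3.14105452e+00 -2.20292325e-03  3.04237268e+00]
```

View pics/w5.png

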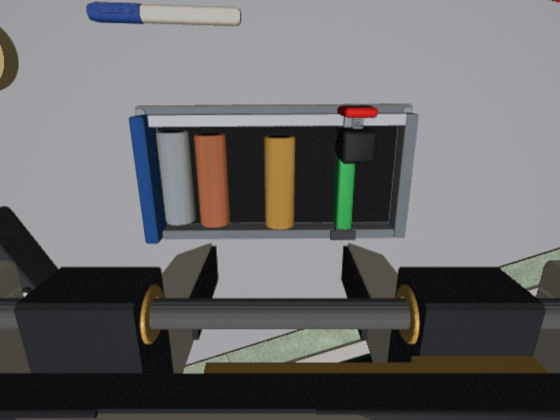

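All three cylinders lie parallel in the tray: steel (177,176), copper (212,180), brass (280,182). The fence bar is at (345,195), the block at (358,145) and the red tab at (358,112). Next I work out the fence grip.

```bash
python3 - <<'E'
from h import *
c=load('w5'); h=cv2.cvtColor(c['color'],cv2.COLOR_RGB2HSV)
def box(m):
    k,l,st,ce=cv2.connectedComponentsWithStats(m); i=1+st[1:,4].argmax(); return st[i],ce[i]
m=cv2.inRange(h,(0,150,80),(4,255,255)); m[:90]=0; m[130:]=0; print('red',box(m))
g=cv2.inRange(h,(45,100,60),(75,255,255)); print('green',box(g))
print(h[100:170:4,358,2], h[145,330:390:3,2])
th=-.098; ex=np.array([np.cos(th),np.sin(th)]); ey=np.array([-ex[1],ex[0]])
def T(u,v,z):
    p=w(c,u,v,z)[:2]; q=p-[496.5,-188.5]; return p.round(1),(q@ex).round(1),(q@ey-115).round(1)
for n,a in dict(redfarL=(340,108,82),redfarR=(376,108,82),redT=(358,107,82),redB=(358,118,82),bBL=(341,161,82),bBR=(376,161,82),gface=(337,170,36),gfaceF=(336,228,36),brassR=(295,182,23),brassL=(265,182,23),copR=(228,182,23),copL=(198,182,23),stL=(161,176,23),stR=(194,176,23)).items(): print(n,*T(*a))
o=get_obs(); print(o['joint_positions'].round(2))
E
```

```text
red (array([345, 107,  33,  11, 320], dtype=int32), array([360.45  , 111.8125]))
green (array([ 336,  159,   19,   71, 1102], dtype=int32), array([344.65335753, 194.85753176]))
[164 112 150 212 173 131  98 100  27  52  51  51  50  45  47  40  25  28] [31 27 12  4  9 40 54 53 53 49 52 45 43 43 41 28 30 32 30 28]
redfarL [443.4 -20. ] -69.3 47.5
redfarR [446.1   7.3] -69.3 75.0
redT [444.   -6.3] -70.1 61.2
redB [452.2  -6.6] -61.9 61.7
bBL [484.5 -21.1] -28.4 50.5
bBR [487.2   6.8] -28.3 78.5
gface [502.5 -17.7] -10.8 55.6
gfaceF [561.3 -21.5] 48.2 57.6
brassR [513.6 -57.8] 4.3 16.7
brassL [510.7 -87.5] 4.2 -13.1
copR [ 507.1 -124.1] 4.2 -49.8
copL [ 504.2 -153.7] 4.2 -79.6
stL [ 494.6 -189. ] -1.9 -115.7
stR [ 497.7 -156.6] -1.9 -83.1
[-0.29  0.35  1.6   0.    1.19 -1.76]
```

```bash
python3 -m creep '[{"hand":0.85,"tx":0,"ty":0,"tz":0,"spin":10},{"hand":0.85,"tx":0,"ty":0,"tz":0,"spin":10},{"hand":0.85,"tx":0,"ty":0,"tz":0,"spin":10},{"hand":0.85,"tx":0,"ty":0,"tz":0,"spin":10},{"hand":0.85,"tx":0,"ty":0,"tz":0,"spin":10}]';  python3 -m creep '[{"hand":0.85,"tx":0,"ty":0,"tz":0,"spin":10},{"hand":0.85,"tx":0,"ty":0,"tz":0,"spin":10},{"hand":0.85,"tx":0,"ty":0,"tz":0,"spin":10},{"hand":0.85,"tx":0,"ty":0,"tz":0,"spin":10},{"hand":0.85,"tx":0.031,"ty":-0.024,"tz":0.03,"spin":0}]'; python3 -m creep '[{"hand":0.85,"tx":0.031,"ty":-0.024,"tz":0.03,"spin":0},{"hand":0.85,"tx":0,"ty":0,"tz":0.03,"spin":0},{"hand":0.85,"tx":0,"ty":0,"tz":0,"spin":0},{"hand":0.85,"tx":0,"ty":0,"tz":0,"spin":0}]'; python3 - <<'E'
from h import *
c=snap('wrist','w6'); print(get_obs()['tool_pos'],get_obs()['tcp_rot'])
E
```

```text
time: 7.72
tool_pos: [509.8, -73.2, 208.1]
tcp_rot: [-3.14, -0.003, 2.164]
contact_force: [0.0, -0.6, -0.3]
grip_width: 77.9
finger_force: 0.0
time: 8.35
tool_pos: [491.2, -41.4, 179.4]
tcp_rot: [3.139, 0.001, 1.467]
contact_force: [0.0, 1.6, -1.2]
grip_width: 78.3
finger_force: 0.0
time: 8.85
tool_pos: [469.4, -7.3, 120.0]
tcp_rot: [3.141, -0.0, 1.471]
contact_force: [0.5, -0.5, -0.0]
grip_width: 78.5
finger_force: 0.0
[469.67987852  -7.3827138  120.38633004] [3.14043039e+00 1.91780288e-05 1.47101986e+00]
```

View pics/w6.png

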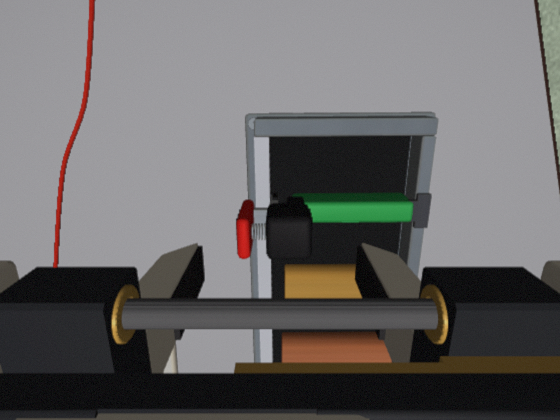

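The tab (245,228) and the block (290,230) sit between the open fingers, with the fence bar (355,207) beyond. I check the centring numerically.

```bash
python3 - <<'E'
from h import *
c=load('w6');o=get_obs();p0=o['tool_pos'][:2]
ex=np.array([.9952,-.0978]); ey=np.array([.0978,.9952])
for n,u,v in [('red outer',237,245),('block outer',311,245),('red edge +y',245,205),('red -y',245,258),('blk -y',290,258),('blk +y@82',290,205)]:
    q=w(c,u,v,82)[:2]-p0; print(n,(q@ex).round(1),(q@ey).round(1))
E
```

```text
red outer -24.7 -1.5
block outer 18.3 -1.5
red edge +y -19.3 23.0
red -y -20.3 -9.9
blk -y 6.2 -9.9
blk +y@82 5.9 23.0
```

```bash
python3 -m creep '[{"hand":0.85,"tx":0.002,"ty":0,"tz":0.03,"spin":0},{"hand":0.85,"tx":0,"ty":0,"tz":0.02,"spin":0},{"hand":0.85,"tx":0,"ty":0,"tz":0.009,"spin":0},{"hand":0.85,"tx":0,"ty":0,"tz":0,"spin":0}]';  python3 -m creep '[{"hand":0,"tx":0,"ty":0,"tz":0,"spin":0},{"hand":0,"tx":0,"ty":0,"tz":0,"spin":0},{"hand":0,"tx":0,"ty":0,"tz":0,"spin":0},{"hand":0,"tx":0,"ty":0,"tz":0,"spin":0},{"hand":0,"tx":0,"ty":0,"tz":0,"spin":0}]'
```

```text
time: 9.4
tool_pos: [469.5, -5.2, 61.0]
tcp_rot: [3.141, -0.0, 1.471]
contact_force: [-0.6, -0.7, 0.0]
grip_width: 78.1
finger_force: 0.0
time: 10.02
tool_pos: [470.5, -5.1, 60.8]
tcp_rot: [3.139, 0.0, 1.472]
contact_force: [6.1, -1.3, -1.7]
grip_width: 35.8
finger_force: 30.0
```

It is squeezed home at 35.8 mm. Now I slide it gently.

```bash
python3 -m creep '[{"hand":0,"tx":-0.003,"ty":0,"tz":0,"spin":0},{"hand":0,"tx":-0.006,"ty":0,"tz":0,"spin":0},{"hand":0,"tx":-0.008,"ty":0,"tz":0,"spin":0},{"hand":0,"tx":-0.008,"ty":0,"tz":0,"spin":0},{"hand":0,"tx":-0.008,"ty":0,"tz":0,"spin":0}]';  python3 -m creep '[{"hand":0,"tx":-0.008,"ty":0,"tz":0,"spin":0},{"hand":0,"tx":-0.008,"ty":0,"tz":0,"spin":0},{"hand":0,"tx":-0.008,"ty":0,"tz":0,"spin":0},{"hand":0,"tx":-0.006,"ty":0,"tz":0,"spin":0},{"hand":0,"tx":-0.004,"ty":0,"tz":0,"spin":0}]'
```

```text
time: 10.65
tool_pos: [467.4, -38.2, 60.8]
tcp_rot: [3.139, 0.0, 1.472]
contact_force: [5.6, 0.4, -4.0]
grip_width: 35.8
finger_force: 30.0
time: 11.28
tool_pos: [464.3, -71.4, 60.8]
tcp_rot: [3.138, -0.001, 1.472]
contact_force: [8.4, 5.4, -4.0]
grip_width: 35.8
finger_force: 30.0
```

```bash
python3 -m creep '[{"hand":0,"tx":-0.003,"ty":0,"tz":0,"spin":0},{"hand":0,"tx":-0.003,"ty":0,"tz":0,"spin":0},{"hand":0,"tx":-0.002,"ty":0,"tz":0,"spin":0}]';  python3 -m creep '[{"hand":0,"tx":-0.002,"ty":0,"tz":0,"spin":0},{"hand":0,"tx":-0.001,"ty":0,"tz":0,"spin":0},{"hand":0,"tx":0,"ty":0,"tz":0,"spin":0}]'; python3 -m creep '[{"hand":0,"tx":-0.001,"ty":0,"tz":0,"spin":0},{"hand":0,"tx":-0.001,"ty":0,"tz":0,"spin":0},{"hand":0,"tx":0,"ty":0,"tz":0,"spin":0}]'
```

```text
time: 11.65
tool_pos: [463.5, -79.3, 60.8]
tcp_rot: [3.138, -0.001, 1.472]
contact_force: [9.1, 4.9, -4.6]
grip_width: 35.9
finger_force: 30.0
time: 12.02
tool_pos: [463.2, -82.3, 60.8]
tcp_rot: [3.138, -0.0, 1.472]
contact_force: [8.6, 3.2, -5.4]
grip_width: 35.6
finger_force: 30.0
time: 12.4
tool_pos: [463.1, -84.2, 60.8]
tcp_rot: [3.138, -0.001, 1.472]
contact_force: [9.1, 4.0, -4.5]
grip_width: 35.9
finger_force: 30.0
```

```bash
python3 -m creep '[{"hand":0,"tx":-0.001,"ty":0,"tz":0,"spin":0},{"hand":0,"tx":-0.001,"ty":0,"tz":0,"spin":0},{"hand":0,"tx":0,"ty":0,"tz":0,"spin":0}]';  python3 -m creep '[{"hand":0,"tx":-0.001,"ty":0,"tz":0,"spin":0},{"hand":0,"tx":-0.001,"ty":0,"tz":0,"spin":0},{"hand":0,"tx":0,"ty":0,"tz":0,"spin":0}]'
```

```text
time: 12.78
tool_pos: [462.9, -86.2, 60.8]
tcp_rot: [3.138, -0.001, 1.472]
contact_force: [8.0, 4.2, -4.5]
grip_width: 35.6
finger_force: 30.0
time: 13.15
tool_pos: [462.7, -88.2, 60.8]
tcp_rot: [3.138, -0.001, 1.472]
contact_force: [9.2, 4.9, -4.4]
grip_width: 35.9
finger_force: 30.0
```

```bash
python3 -m creep '[{"hand":0,"tx":-0.001,"ty":0,"tz":0,"spin":0},{"hand":0,"tx":0,"ty":0,"tz":0,"spin":0}]';  python3 -m creep '[{"hand":0,"tx":-0.001,"ty":0,"tz":0,"spin":0},{"hand":0,"tx":0,"ty":0,"tz":0,"spin":0}]'; python3 -c "
from h import *
c=snap('scene','s7');cv2.imwrite('pics/s7c.png',cv2.resize(c['color'][150:270,230:350],None,fx=5,fy=5,interpolation=cv2.INTER_CUBIC)[:,:,::-1])"
```

```text
time: 13.4
tool_pos: [462.6, -89.2, 60.8]
tcp_rot: [3.138, -0.0, 1.472]
contact_force: [9.6, 4.3, -4.0]
grip_width: 35.8
finger_force: 30.0
time: 13.65
tool_pos: [462.5, -90.2, 60.8]
tcp_rot: [3.138, -0.0, 1.472]
contact_force: [9.0, 4.3, -4.0]
grip_width: 36.0
finger_force: 30.0
```

View pics/s7c.png

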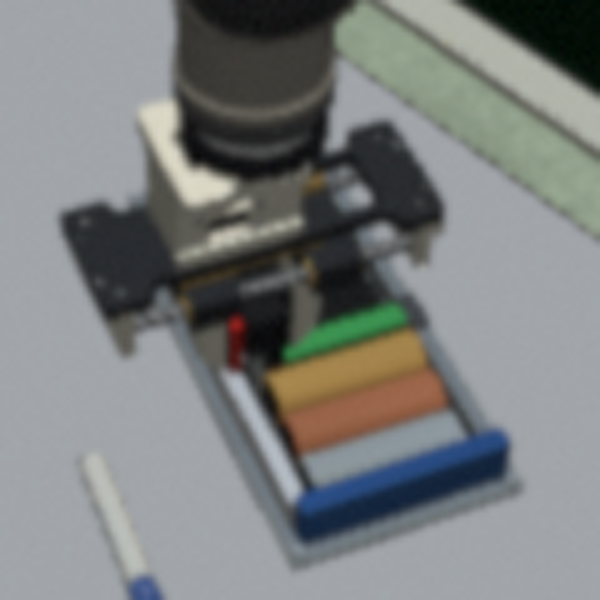

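The row is nearly closed: brass (345,365), copper (370,410) and steel (385,450), with the fence (350,330) touching brass. I continue until the force rises.

```bash
for i in 1 2; do :; done; python3 -m creep '[{"hand":0,"tx":-0.001,"ty":0,"tz":0,"spin":0},{"hand":0,"tx":0,"ty":0,"tz":0,"spin":0}]';  python3 -m creep '[{"hand":0,"tx":-0.001,"ty":0,"tz":0,"spin":0},{"hand":0,"tx":0,"ty":0,"tz":0,"spin":0}]'; python3 -m creep '[{"hand":0,"tx":-0.001,"ty":0,"tz":0,"spin":0},{"hand":0,"tx":0,"ty":0,"tz":0,"spin":0}]'
```

```text
time: 13.95
tool_pos: [462.4, -91.0, 60.8]
tcp_rot: [3.138, -0.001, 1.472]
contact_force: [9.4, 5.3, -4.7]
grip_width: 35.8
finger_force: 30.0
time: 14.2
tool_pos: [462.4, -91.1, 60.8]
tcp_rot: [3.138, -0.002, 1.472]
contact_force: [10.5, 11.1, -3.9]
grip_width: 35.9
finger_force: 30.0
time: 14.45
tool_pos: [462.4, -91.2, 60.8]
tcp_rot: [3.138, -0.003, 1.472]
contact_force: [11.6, 16.4, -3.7]
grip_width: 35.9
finger_force: 30.1
```

It stopped dead at y = -91 while the force rose: the row is closed. I ease the push off, let go, and rise.

```bash
python3 -m creep '[{"hand":0,"tx":0.001,"ty":0,"tz":0,"spin":0},{"hand":0,"tx":0,"ty":0,"tz":0,"spin":0},{"hand":0.8,"tx":0,"ty":0,"tz":0,"spin":0},{"hand":0.8,"tx":0,"ty":0,"tz":0,"spin":0},{"hand":0.8,"tx":0,"ty":0,"tz":0,"spin":0}]';  python3 -m creep '[{"hand":0.8,"tx":0,"ty":0,"tz":0,"spin":0},{"hand":0.8,"tx":0,"ty":0,"tz":-0.02,"spin":0},{"hand":0.8,"tx":0,"ty":0,"tz":-0.04,"spin":0},{"hand":0.8,"tx":0,"ty":0,"tz":-0.06,"spin":0},{"hand":0.8,"tx":0.06,"ty":0,"tz":-0.03,"spin":0}]'; python3 -m creep '[{"hand":0.8,"tx":0.06,"ty":0,"tz":0,"spin":0},{"hand":0.8,"tx":0,"ty":0,"tz":0,"spin":0}]'; python3 -c "
from h import *
snap('top','t8')
c=snap('scene','s8');t=load('t8')
a=cv2.resize(c['color'][160:270,235:345],(480,480),interpolation=cv2.INTER_CUBIC)
b=cv2.resize(t['color'][170:230,225:330],(315*1,180),interpolation=cv2.INTER_CUBIC)
im=np.zeros((480,800,3),np.uint8);im[:,:480]=a;im[:180,485:800]=b;cv2.imwrite('pics/s8c.png',im[:,:,::-1])"
```

```text
time: 15.08
tool_pos: [460.8, -92.7, 60.8]
tcp_rot: [3.141, 0.0, 1.472]
contact_force: [0.4, -0.3, -0.1]
grip_width: 61.4
finger_force: 0.0
time: 15.7
tool_pos: [467.6, -39.2, 211.9]
tcp_rot: [3.136, 0.001, 1.466]
contact_force: [0.5, 0.9, -0.3]
grip_width: 73.4
finger_force: 0.0
time: 15.95
tool_pos: [471.9, 26.0, 209.1]
tcp_rot: [3.14, -0.001, 1.477]
contact_force: [-0.0, -1.0, -0.2]
grip_width: 73.5
finger_force: 0.0
```

View pics/s8c.png

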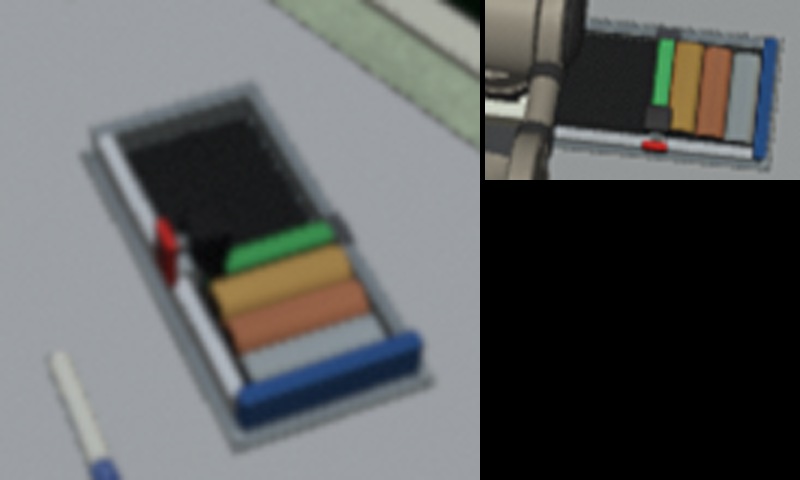

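The picture shows the fence (280,248), brass (283,278), copper (297,315) and steel (315,345) side by side against the blue stop (330,380), with the tab (167,250) sprung back out. I hand the job in.

```bash
python3 -c "
from plant import close_job
print(close_job())"
```

```text
the job is handed in; nothing more can be done
None
```

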